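Clear and pop open the tasting cabinet's touch-latch hatch

ROBOT

A 7-joint arm with a two-finger parallel gripper is mounted at the origin on the work surface. World frame = base frame: x ahead of the robot, y to its left, z up, the work surface at z = 0. Lengths are in m, angles in rad, forces in N, time in s.
With the tool pointing down it reaches from about 0.4 to 0.9 m from the base axis. Payload 5.5 kg.
Tool frame: the origin (TCP) lies on the centre line of the jaws, within the pads' length; the fingertips stand bot.tips_ahead ahead of it and the grasp point (between the pads) is the TCP (bot.tips_ahead is the distance from the TCP to the fingertips, in m); z points along the fingers, y is the line along which they close (so a half turn about z gives the same grasp; the last joint's range is limited). The gripper opens to 85 mm and grips with 20 to 120 N. Pads are 22 mm wide; open, the fingers measure 114 mm over their backs; the gripper's body (76 mm by 85 mm) begins 54 mm behind the grasp point. The pads swing forward as they close: fully open they stand 13 mm farther back than shut.
Start: joints at [1.589, 0.501, -0.427, 1.55, 0.221, 1.138, -0.21], TCP at [0.158, -0.631, 0.25] pointing down, gripper open.
Joint ranges: [-2.88, 2.88], [-0.31, 2.03], [-1.54, 1.56], [0.2, 2.42], [-1.41, 4.55], [0.19, 2.02], [-2.57, 2.57]. Speed limits (rad/s): [2.57, 2.57, 3.14, 3.14, 3.14, 3.14, 3.14].

INTERFACE

Orientations are given as a unit quaternion [w, x, y, z].
In Python, from station import bot, optics, job gives the robot as it stands. The module is installed in compiled form; this text tells all that it offers.
- The arm moves only by the tool arm_command, never from a script. Its argument "commands" is a list of rows, each a list of 7 numbers: the closure in counts, from 0 (fully open) to 255 (shut), then the shift along the tool's x, y, z in cm, then the turn, a rotation vector about the tool's x, y, z in degrees. A call has exactly 8 rows; each row shifts and turns the commanded pose from where the row before left it, along the tool's axes as they then stand; what a row does not reach is not made up. A row lasts 1/8 s, in which the tool goes at most 62.5 mm and 10.7 degrees, less where a joint would pass 70% of its speed; a pose out of reach is approached as far as the arm can. A call is refused whole if a number of a shift passes 6.25 or a number of a turn 10.7, either way. A call with a gripper value outside its range is refused whole. The fingers move at their own pace and stop on an object; the grip force is fixed at half the most. Time passes only in rows, so rows that do not move let the fingers close, or fill a call up. It gives the time, the measured TCP pose, the force, the opening and the grip force at its end, in the units of the state.
- bot.observe(): the state, without advancing time (a new reading comes with each control period).
- optics.get_image(name): name is "scene" or "side" or "wrist"; returns a dict with "image" (384x512x3 uint8, red, green, blue), "fovy" (degrees; the focal length in pixels is half the picture's height over the tangent of half this angle, whatever the lens; pixels are square), "cx", "cy" (the principal point, pixels), "extrinsics" (4x4, takes a point from camera to world coordinates); the wrist camera has in their place "tool_from_camera" (4x4, takes a point from camera to tool coordinates, whose origin is the TCP and whose axes are the flange's). Camera axes: x right, y up, looking along -z (the intrinsics and any distortion apply to the point x, -y, -z); pixel columns grow to the right and rows downward; lengths in m; the calibration is good to about 2 mm. A picture is of the moment at which its call begins: read the wrist's pose just before it. There is no depth.
- job.job_done(): hands the job in; it is judged then, once.
The state is a dict: "time": time; "q": joint angles; "qd": joint speeds; "tau": joint torques, N m; "tcp_pos": TCP position; "ee_rot": TCP orientation; "ft_force": force on the tool from outside, world axes, zero at the start; "ft_torque": the same for the moment, N m; "opening": finger opening in m; "grip_force": force on a finger pad.
Only numpy, scipy, OpenCV 4.12 (cv2) and the standard library are available. Lean on these libraries where they do the work, as an engineer would, in place of code of your own. Each camera call takes 0.05 s, during which the arm holds its last target. There are 200 camera calls.

TASK

The white push-to-open hatch in the top of the honey tasting cabinet has a yellow-lidded jar standing on it. With the fingers, gently push the jar so that it slides, standing upright, off the hatch and onto the plain dark wooden half of the cabinet top; then press the hatch down at its orange dot until the catch lets go, and let it spring ajar. Do not pick up or grip the jar, and leave everything else where it stands.

Things in the scene. Friction and masses are not known exactly. Their poses are not given: they have to be found in the camera images.
- hatch_unit: Light-wood half of the low cabinet, a fixed open box 240 (x) x 220 (y) x 88 mm high with a rim 25 mm wide; origin at the centre of its underside, 20 mm above the table; z up. x points from the hatch's free edge to its hinge edge. The white hatch, 186 (x) x 166 (y) mm and 10 mm thick, is centred in its top; the shut hatch's upper face is 89 mm above this origin, 1 mm proud of the rim. The plain half stands directly beside it, to its +y or its -y side, from start to start.
- plain_unit: Plain dark-wood half of the cabinet, a fixed solid block 240 (x) x 220 (y) x 88 mm high; origin at the centre of its underside, its flat top 88 mm above it; z up. It touches the hatch half and is turned the same way, centres 220 mm apart along y. The jar is to end here.
- hatch (a joint): Hatch hinge angle, rad: 0 shut, positive open (up), to a stop at 0.42 = ajar; negative pressed in, to a hard stop at -0.04. The touch latch holds it at about 0. Pressed past about -0.022 (3.5 to 4 mm down at the orange dot; takes about 4 N there, hardly growing with depth, 6 mm to the hard stop) the catch lets go, and when the finger rises the spring lifts the hatch to 0.42 within about a second. Once released it does not latch again.
- press_mark (a point): Centre of the orange dot (26 mm across) on the hatch's upper face, on its centre line, 28 mm from the free edge and 158 mm from the hinge; it moves with the hatch. Press straight down here.
- jar: Yellow-lidded amber honey jar, 72 mm diameter, 75 mm high (lid 63 mm across), about 0.28 kg, standing on the hatch near its middle, upright; origin at the centre of its underside, z up. Slides when pushed low (below about 40 mm up its side).
- sample_cup: Small white sample cup, 44 mm rim diameter, 45 mm high, standing on the plain half near its front (-x) edge; origin at the centre of its underside. Leave alone.
- squeeze_bottle: Amber bottle with red cap, 60 mm diameter, 170 mm high, on the table at the left; origin under its centre. Leave alone.
- pine_jar: Dark brown jar with black lid, 76 mm diameter, 110 mm high, on the table at the right; origin under its centre. Leave alone.
- comb_jar: Amber jar with brass lid, 76 mm diameter, 110 mm high, on the table at the right; origin under its centre. Leave alone.
- scanner: Grey and black barcode scanner, 150 x 64 x 50 mm, lying on the table at the right; origin on its underside. Leave alone.
- tea_carton: Green carton 60 x 90 x 120 mm high on the table at the left; origin under its centre. Leave alone.
There are look-alikes about, which are no part of the job. Leave any blue, green or turquoise look-alike of the jar alone.

How it is judged:
On the way, in this order (a step that is already met when the one before it is completed fails the run):
1. the jar stands on the plain half, clear of the still shut hatch (y of jar in the frame of plain_unit between -0.09 and 0.09 m and x of jar in the frame of plain_unit between -0.11 and 0.11 m and z of jar in the frame of plain_unit between 0.08 and 0.094 m and angle between jar's own z axis and vertical below 0.1 rad and value of joint hatch below 0.03 rad), for 0.2 s.
2. the hatch has been pressed in and sprung ajar (value of joint hatch above 0.3 rad), for 0.2 s.
At the end, for the whole second after the job is handed in: The hatch stands ajar (hinge angle over 0.3 rad) and the jar stands at rest and upright (within 0.1 rad) on the plain half's top, its centre within 90 mm of that half's centre along y and 110 mm along x (value of joint hatch above 0.3 rad and y of jar in the frame of plain_unit between -0.09 and 0.09 m and x of jar in the frame of plain_unit between -0.11 and 0.11 m and z of jar in the frame of plain_unit between 0.08 and 0.094 m and angle between jar's own z axis and vertical below 0.1 rad and linear speed of jar below 0.02 m/s); the robot touches nothing.
It fails at once if the jar is lifted (over 12 mm) (z of jar in the frame of plain_unit above 0.1015 m).
It fails at once if the jar is tipped (over 0.35 rad) (angle between jar's own z axis and vertical above 0.35 rad).
It fails at once if the jar is squeezed or struck hard (over 30 N) (contact force between the fingers and jar above 30 N).
It fails at once if a bystander (cup, bottle, other jars, scanner, carton) is moved (over 20 mm) or tipped (over 0.3 rad) (distance of any of sample_cup, squeeze_bottle, pine_jar, comb_jar, scanner, tea_carton from where it was at the start of the episode above 0.02 m or angle between any of sample_cup, squeeze_bottle, pine_jar, comb_jar, scanner, tea_carton's own z axis and vertical above 0.3 rad).
It also fails if it takes over 51 s, if anything falls off the work surface, if the arm or the gripper's body presses on something with over 40 N, if the wrist force passes 120 N, or if a joint passes its speed limit or range.

## Working session

There is one attempt and no reset: what is moved stays moved. The work goes in short steps, Python scripts to look and compute and a tool call to move; the robot and the scene stay as the last step left them, time stands still between calls to the robot, and variables do not carry over. Pictures are saved under pics/ and viewed, at most 10 in all, crops included, and the job is handed in when it is done.

Besides the shell and the picture viewer there is one more tool, called after "Request:" as a command line: name --pt "numbers of a row" for each row, then --argument value for the rest. arm_command: Moves the arm, as the interface text tells. Its arguments: {"type":"object","properties":{"commands":{"type":"array","items":{"type":"array","items":{"type":"number"}}}},"required":["commands"]}

```bash
mkdir -p pics; cat > h.py <<'E'
import numpy as np, cv2
from station import bot, optics, job
E
python3 - <<'E'
from h import *
s=bot.observe(); print(s, bot.tips_ahead)
ims=[]
for n in("scene","side"):
    d=optics.get_image(n); np.savez(f"{n}0.npz",**d)
    print(n,{k:v for k,v in d.items() if k!="image"})
    cv2.imwrite(f"pics/{n}0.png",cv2.cvtColor(d["image"],cv2.COLOR_RGB2BGR))
E
```

```text
{'time': 0.0, 'q': array([ 1.5891962 ,  0.50188852, -0.42677441,  1.55143544,  0.22080418,
        1.1382869 , -0.21031836]), 'qd': array([-1.50333655e-03,  1.60784731e-03,  5.49650587e-05, -3.24982398e-06,
       -1.01991128e-03, -2.22906671e-03,  6.00987865e-04]), 'tau': array([-7.54132748e-05, -5.69523990e+01, -5.81619903e+00, -2.80938989e+01,
        1.07256832e-02,  1.18664437e-02, -6.88842732e-06]), 'tcp_pos': array([ 0.15732452, -0.6300052 ,  0.24923838]), 'ee_rot': array([-9.77284831e-04,  9.92516723e-01,  1.22104842e-01, -8.51955260e-05]), 'ft_force': array([ 0.31205705,  0.57565686, -0.0285042 ]), 'ft_torque': array([0.0320723 , 0.02006644, 0.02370011]), 'grip_force': 0.0, 'opening': 0.08517546598144321} 0.019
scene {'fovy': 43.293964597788715, 'cx': 258.9738125212461, 'cy': 194.5449406483087, 'extrinsics': array([[ 0.83660133, -0.3737211 ,  0.40053808,  1.15927846],
       [ 0.54737522,  0.54108113, -0.63844466, -1.05673928],
       [ 0.02187664,  0.75336827,  0.65723486,  1.18640706],
       [ 0.        ,  0.        ,  0.        ,  1.        ]])}
side {'fovy': 57.36896668571908, 'cx': 252.94177643181595, 'cy': 193.53616544722198, 'extrinsics': array([[-0.96568445,  0.19409441, -0.17257146,  0.341789  ],
       [-0.25952193, -0.69530839,  0.67021983,  0.62624438],
       [ 0.01009553,  0.69200694,  0.72182025,  0.73551449],
       [ 0.        ,  0.        ,  0.        ,  1.        ]])}
```

View pics/scene0.png

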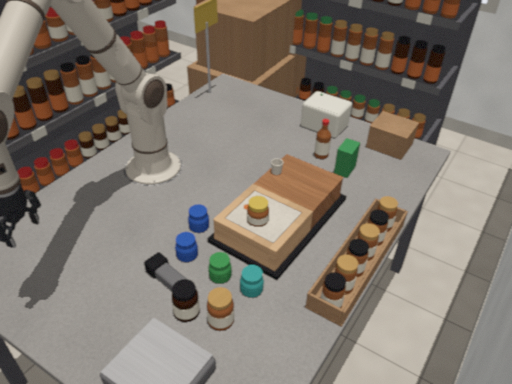

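View pics/side0.png

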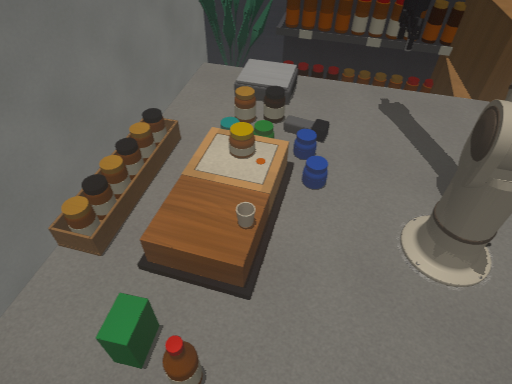

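The scene shows the yellow-lidded jar on the white hatch at (258,210). Its look-alikes are blue (199,218) and (186,246), green (220,267), turquoise (251,280), and the amber jars in the crate on the right. Only the one at (258,210), or (242,140) in the side view, has a yellow lid and stands on the hatch. The cup is at (277,167) in scene and (246,215) in side. The orange dot is at side (261,161).

```bash
cat >> h.py <<'E'
def ray(d,uv):
    f=192/np.tan(np.radians(d["fovy"])/2); E=d["extrinsics"]
    v=E[:3,:3]@np.array([(uv[0]-d["cx"])/f,-(uv[1]-d["cy"])/f,-1]); return E[:3,3],v/np.linalg.norm(v)
def plane(d,uv,z):
    o,v=ray(d,uv); return o+v*(z-o[2])/v[2]
def tri(d1,a,d2,b):
    o,v=ray(d1,a);p,w=ray(d2,b)
    s=np.linalg.lstsq(np.c_[v,-w],p-o,rcond=None)[0]; A=o+s[0]*v;B=p+s[1]*w
    return (A+B)/2,np.linalg.norm(A-B)
E
python3 - <<'E'
from h import *
S=dict(np.load("scene0.npz"));T=dict(np.load("side0.npz"))
R={}
for n,d,(x0,y0,x1,y1) in(("scene",S,(210,140,350,270)),("side",T,(140,110,300,280))):
    hsv=cv2.cvtColor(d["image"],cv2.COLOR_RGB2HSV)
    M={"white":(hsv[...,1]<60)&(hsv[...,2]>150),"yellow":(hsv[...,0]>20)&(hsv[...,0]<32)&(hsv[...,1]>170)&(hsv[...,2]>140),"orange":(hsv[...,0]<18)&(hsv[...,1]>170)&(hsv[...,2]>180)}
    for k,m in M.items():
        mm=np.zeros_like(m,np.uint8);mm[y0:y1,x0:x1]=m[y0:y1,x0:x1]
        N,L,st,c=cv2.connectedComponentsWithStats(mm)
        for i in range(1,N):
            if st[i,4]>12:
                print(n,k,st[i],c[i].round(1))
    c=cv2.cvtColor(d["image"][y0:y1,x0:x1],cv2.COLOR_RGB2BGR)
    R[n]=cv2.resize(c,(390,400 if n=="side" else 362),interpolation=cv2.INTER_CUBIC)
    print(n,390/(x1-x0))
R["scene"]=cv2.copyMakeBorder(R["scene"],0,38,0,0,cv2.BORDER_CONSTANT)
cv2.imwrite("pics/crop.png",np.hstack([R["scene"],R["side"]]))
E
```

```text
scene white [ 210  140  134   94 4555] [251.9 165.2]
scene white [ 288  178   62   92 1953] [326.8 238.3]
scene white [ 226  191   75   52 1480] [266. 218.]
scene white [257 219   7   5  14] [260.  221.5]
scene white [210 245  10  10  47] [212.8 249.5]
scene white [229 256  18  14 126] [236.8 263.9]
scene 2.7857142857142856
side white [ 196  134   81   50 2015] [235.9 160.6]
side yellow [230 122  23  14 249] [241.4 128.6]
side 2.4375
```

View pics/crop.png

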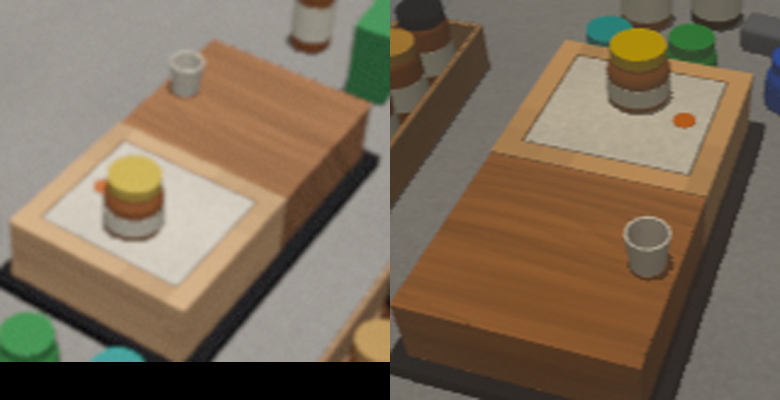

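The crop confirms the yellow-lidded jar on the white hatch, with the dot beside it and the cup on the dark half. I read the hatch corners off it for triangulation.

```bash
python3 - <<'E'
from h import *
np.set_printoptions(precision=4,suppress=True)
S=dict(np.load("scene0.npz"));T=dict(np.load("side0.npz"))
sc=lambda x,y:(210+x/2.786,140+y/2.785)
si=lambda x,y:(140+(x-390)/2.4375,110+y/2.353)
P={"A":((43,217),(727,83)),"B":((128,141),(689,173)),"C":((254,204),(524,138)),"D":((178,284),(573,54)),
"dot":((100,187),(684,120)),"lid":((134,174),(638,44)),"cup":((187,60),(648,233)),
"plainfar":((369,107),(390,308)),"boxNear":((13,220),(752,74)),"boxS":((183,306),(565,42)),"plainCup":((213,42),(643,368))}
for k,(a,b) in P.items():
    X,e=tri(S,sc(*a),T,si(*b)); P[k]=X
    print(k,X,"err",round(e,4), "on .109:",plane(S,sc(*a),.109)[:2],plane(T,si(*b),.109)[:2])
c=(P["A"]+P["B"]+P["C"]+P["D"])/4
x=(P["C"]+P["D"]-P["A"]-P["B"])/2; y=(P["B"]+P["C"]-P["A"]-P["D"])/2
print("centre",c,"x",np.linalg.norm(x),np.degrees(np.arctan2(x[1],x[0])),"y",np.linalg.norm(y),np.degrees(np.arctan2(y[1],y[0])))
E
```

```text
A [ 0.4731 -0.1634  0.105 ] err 0.0018 on .109: [ 0.4766 -0.1665] [ 0.4715 -0.1591]
B [0.4793 0.0028 0.1067] err 0.0044 on .109: [0.483 0.001] [0.4769 0.0038]
C [ 0.6648 -0.006   0.1054] err 0.0002 on .109: [ 0.6664 -0.0095] [ 0.6631 -0.0024]
D [ 0.6623 -0.1671  0.1084] err 0.0044 on .109: [ 0.6606 -0.1684] [ 0.6639 -0.1652]
dot [ 0.5022 -0.0841  0.1059] err 0.0044 on .109: [ 0.5018 -0.0873] [ 0.5033 -0.0793]
lid [ 0.5649 -0.1123  0.1804] err 0.0009 on .109: [ 0.5222 -0.0454] [ 0.594 -0.207]
cup [0.4842 0.1338 0.1513] err 0.0002 on .109: [0.4565 0.1825] [0.4946 0.0982]
plainfar [0.6957 0.2429 0.0997] err 0.0026 on .109: [0.6986 0.2308] [0.6917 0.249 ]
boxNear [ 0.4481 -0.1876  0.1059] err 0.0021 on .109: [ 0.4512 -0.19  ] [ 0.4467 -0.1844]
boxS [ 0.6822 -0.1904  0.1065] err 0.0024 on .109: [ 0.6821 -0.1928] [ 0.6819 -0.1866]
plainCup [0.4581 0.2461 0.1008] err 0.0019 on .109: [0.4643 0.2366] [0.4557 0.2506]
centre [ 0.5699 -0.0834  0.1064] x 0.18749421252783804 -1.9041276930554918 y 0.163687825792188 88.47655207742797
```

Request:
arm_command --pt "115 0 0 0 0 0 -9.3" --pt "115 0 0 0 0 0 -9.3" --pt "115 0 0 0 0 0 -9.3" --pt "115 0 0 0 0 0 -9.3" --pt "115 0 0 0 0 0 -9.3" --pt "115 0 0 0 0 0 -9.3" --pt "115 0 0 0 0 0 -9.2" --pt "115 0 0 0 0 0 -9.2"

```text
time: 1.1
tcp_pos: [0.1573, -0.6303, 0.2497]
ee_rot: [-0.0, 0.716, 0.698, 0.0]
ft_force: [-0.6, -0.4, 1.1]
opening: 0.0466
grip_force: 0.0
```

```bash
cat >> h.py <<'E'
def go(p):
    from scipy.spatial.transform import Rotation as Ro
    s=bot.observe(); w,x,y,z=s["ee_rot"]; R=Ro.from_quat([x,y,z,w]).as_matrix()
    print("t",s["time"],"tcp",s["tcp_pos"].round(4),"R",R.round(3).tolist(),"open",round(s["opening"],4),"F",s["ft_force"].round(1))
    print("shift cm",(R.T@(np.array(p)-s["tcp_pos"])*100).round(2))
E
python3 -c "
from h import *
go([.564,-.205,.2])"
```

```text
t 1.1 tcp [ 0.1573 -0.6303  0.2497] R [[0.026, 1.0, -0.0], [1.0, -0.026, 0.001], [0.001, -0.0, -1.0]] open 0.0466 F [-0.6 -0.4  1.1]
shift cm [43.56 39.56  5.  ]
```

Request:
arm_command --pt "115 2.7 2.45 0 0 0 0" --pt "115 2.7 2.45 0 0 0 0" --pt "115 2.7 2.45 0 0 0 0" --pt "115 2.7 2.45 0 0 0 0" --pt "115 2.7 2.45 0 0 0 0" --pt "115 2.7 2.45 0 0 0 0" --pt "115 2.7 2.45 0 0 0 0" --pt "115 2.7 2.45 0 0 0 0"

```text
time: 2.1
tcp_pos: [0.3606, -0.4197, 0.25]
ee_rot: [-0.0, 0.718, 0.696, -0.0]
ft_force: [1.1, -0.3, -0.1]
opening: 0.047
grip_force: 0.0
```

Request:
arm_command --pt "115 2.7 2.45 0 0 0 0" --pt "115 2.7 2.45 0 0 0 0" --pt "115 2.7 2.45 0 0 0 0" --pt "115 2.7 2.45 0.5 0 0 0" --pt "115 2.7 2.45 1 0 0 0" --pt "115 2.7 2.45 1 0 0 0" --pt "115 2.7 2.45 1 0 0 0" --pt "115 2.7 2.45 1 0 0 0"

```text
time: 3.1
tcp_pos: [0.5631, -0.2102, 0.2045]
ee_rot: [-0.0, 0.718, 0.696, -0.0]
ft_force: [-0.4, -1.5, 0.6]
opening: 0.0467
grip_force: 0.0
```

```bash
python3 -c "
from h import *
go([.564,-.205,.14])
d=optics.get_image('wrist');print(d['tool_from_camera'],d['fovy'],d['cx'],d['cy'])
np.savez('w1.npz',**d)
cv2.imwrite('pics/w1.png',cv2.cvtColor(d['image'],cv2.COLOR_RGB2BGR))"
```

```text
t 3.1 tcp [ 0.5631 -0.2102  0.2045] R [[0.031, 1.0, -0.001], [1.0, -0.031, 0.0], [0.0, -0.001, -1.0]] open 0.0467 F [-0.4 -1.5  0.6]
shift cm [0.52 0.08 6.45]
[[-2.02515656e-04  9.50904752e-01  3.09483621e-01  7.98653127e-02]
 [ 9.99999240e-01 -1.83885574e-04  1.21936394e-03  1.37390772e-03]
 [ 1.21640854e-03  3.09483633e-01 -9.50903992e-01 -1.24276611e-01]
 [ 0.00000000e+00  0.00000000e+00  0.00000000e+00  1.00000000e+00]] 70.18343794257747 256.3749649634994 186.30872465922138
```

View pics/w1.png

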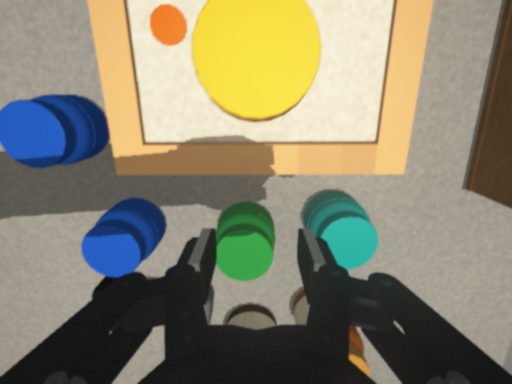

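Wrist view: the yellow lid is centred at about col 257, in line with the fingers (cols 205 and 305). The dot is at (168,24), and the green and blue look-alikes are on the table below. Next I measure the lid and dot from this view.

```bash
python3 - <<'E'
from h import *
from scipy.spatial.transform import Rotation as Ro
np.set_printoptions(precision=4,suppress=True)
d=dict(np.load("w1.npz")); s=bot.observe()
w,x,y,z=s["ee_rot"]; B=np.eye(4);B[:3,:3]=Ro.from_quat([x,y,z,w]).as_matrix();B[:3,3]=s["tcp_pos"]
d["extrinsics"]=B@d["tool_from_camera"]
print("lid L/R/back at .184",[plane(d,p,.184) for p in((192,50),(321,45),(258,120))])
for n,p in(("dot",(168,24)),("A",(144,143)),("D",(377,143)),("box",(117,175)),("box2",(405,174)),("green",(245,225))): print(n,plane(d,p,.075 if n=="green" else .109))
T=dict(np.load("side0.npz"));S=dict(np.load("scene0.npz"))
print(tri(d,(168,24),T,(140+294/2.4375,110+120/2.353)))
E
```

```text
lid L/R/back at .184 [array([ 0.5389, -0.1019,  0.184 ]), array([ 0.6005, -0.1014,  0.184 ]), array([ 0.5697, -0.1354,  0.184 ])]
dot [ 0.5078 -0.0729  0.109 ]
A [ 0.4781 -0.1565  0.109 ]
D [ 0.665  -0.1612  0.109 ]
box [ 0.4516 -0.1824  0.109 ]
box2 [ 0.6911 -0.1876  0.109 ]
green [ 0.5544 -0.2473  0.075 ]
(array([ 0.5054, -0.0746,  0.1116]), np.float64(0.006468861102614933))
```

Request:
arm_command --pt "115 0.5 0.3 0 0 0 0" --pt "115 0.5 0.3 0 0 0 0" --pt "115 0 0 1.5 0 0 0" --pt "115 0 0 1.5 0 0 0" --pt "115 0 0 1.5 0 0 0" --pt "115 0 0 1.0 0 0 0" --pt "115 0 0 1.0 0 0 0" --pt "115 0 0 0 0 0 0"

```text
time: 4.15
tcp_pos: [0.5685, -0.201, 0.1394]
ee_rot: [-0.001, 0.718, 0.696, -0.0]
ft_force: [0.1, 0.1, -0.2]
opening: 0.047
grip_force: 0.0
```

```bash
python3 -c "
from h import *
go([.572,-.145,.139])
d=optics.get_image('side');
cv2.imwrite('pics/s2.png',cv2.resize(cv2.cvtColor(d['image'][60:260,130:330],cv2.COLOR_RGB2BGR),(600,600)))"
```

```text
t 4.15 tcp [ 0.5685 -0.201   0.1394] R [[0.031, 1.0, -0.001], [1.0, -0.031, 0.001], [0.001, -0.001, -1.0]] open 0.047 F [ 0.1  0.1 -0.2]
shift cm [5.6  0.18 0.04]
```

View pics/s2.png

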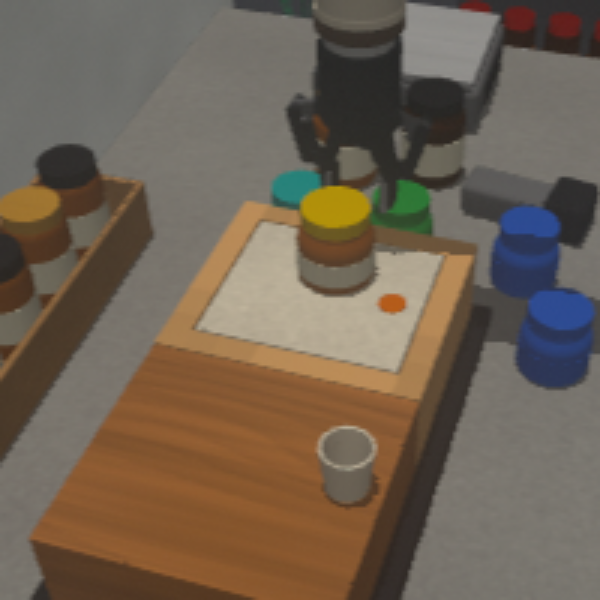

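The fingers stand behind the jar, symmetric about it and clear of the others. Now the slow push.

Request:
arm_command --pt "115 0.8 0.1 0 0 0 0" --pt "115 0.8 0 0 0 0 0" --pt "115 0.8 0 0 0 0 0" --pt "115 0.7 0 0 0 0 0" --pt "115 0.5 0 0 0 0 0" --pt "115 0.4 0 0 0 0 0" --pt "115 0.4 0 0 0 0 0" --pt "115 0.4 0 0 0 0 0"

```text
time: 5.2
tcp_pos: [0.5715, -0.1534, 0.1403]
ee_rot: [0.0, 0.718, 0.696, -0.0]
ft_force: [-1.3, -2.7, 2.7]
opening: 0.0469
grip_force: 0.1
```

Request:
arm_command --pt "115 0.4 0 0 0 0 0" --pt "115 0.4 0 0 0 0 0" --pt "115 0.4 0 0 0 0 0" --pt "115 0.4 0 0 0 0 0" --pt "115 0.4 0 0 0 0 0" --pt "115 0.4 0 0 0 0 0" --pt "115 0.4 0 0 0 0 0" --pt "115 0.4 0 0 0 0 0"

```text
time: 6.2
tcp_pos: [0.5725, -0.121, 0.1403]
ee_rot: [0.0, 0.718, 0.696, -0.0]
ft_force: [-0.5, -2.0, 1.0]
opening: 0.0468
grip_force: 0.5
```

```bash
python3 -c "
from h import *
go([.578,.075,.139])
a=optics.get_image('side')['image'][60:260,130:330];b=optics.get_image('scene')['image'][120:290,190:360]
cv2.imwrite('pics/s3.png',cv2.cvtColor(np.hstack([cv2.resize(a,(400,400)),cv2.resize(b,(400,400))]),cv2.COLOR_RGB2BGR))"
```

```text
t 6.2 tcp [ 0.5725 -0.121   0.1403] R [[0.031, 1.0, -0.0], [1.0, -0.031, -0.0], [-0.0, -0.0, -1.0]] open 0.0468 F [-0.5 -2.   1. ]
shift cm [19.6  -0.06  0.13]
```

View pics/s3.png

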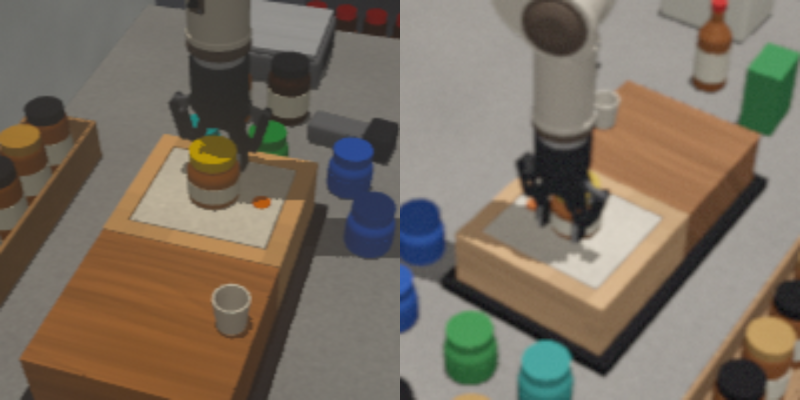

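The jar, at (213,170) in the left pane, is sliding upright, cradled by both fingers. The push force is about 2 N. I continue.

Request:
arm_command --pt "115 0.5 0 0 0 0 0" --pt "115 0.5 0 0 0 0 0" --pt "115 0.5 0 0 0 0 0" --pt "115 0.5 0 0 0 0 0" --pt "115 0.5 0 0 0 0 0" --pt "115 0.5 0 0 0 0 0" --pt "115 0.5 0 0 0 0 0" --pt "115 0.5 0 0 0 0 0"

```text
time: 7.3
tcp_pos: [0.5738, -0.081, 0.1404]
ee_rot: [0.0, 0.718, 0.696, -0.0]
ft_force: [-0.2, -3.0, 3.3]
opening: 0.0472
grip_force: 0.7
```

Request:
arm_command --pt "115 0.5 0 0 0 0 0" --pt "115 0.5 0 0 0 0 0" --pt "115 0.5 0 0 0 0 0" --pt "115 0.5 0 0 0 0 0" --pt "115 0.5 0 0 0 0 0" --pt "115 0.5 0 0 0 0 0" --pt "115 0.5 0 0 0 0 0" --pt "115 0.5 0 0 0 0 0"

```text
time: 8.3
tcp_pos: [0.5751, -0.0411, 0.1404]
ee_rot: [0.0, 0.718, 0.696, -0.0]
ft_force: [-0.2, -3.7, 3.3]
opening: 0.047
grip_force: 1.6
```

Request:
arm_command --pt "115 0.5 0 0 0 0 0" --pt "115 0.5 0 0 0 0 0" --pt "115 0.5 0 0 0 0 0" --pt "115 0.5 0 0 0 0 0" --pt "115 0.5 0 0 0 0 0" --pt "115 0.5 0 0 0 0 0" --pt "115 0.5 0 0 0 0 0" --pt "115 0.5 0 0 0 0 0"

```text
time: 9.3
tcp_pos: [0.576, -0.0007, 0.1401]
ee_rot: [-0.0, 0.718, 0.696, -0.0]
ft_force: [-0.8, -0.9, 0.4]
opening: 0.0475
grip_force: 0.5
```

Request:
arm_command --pt "115 0.5 0 0 0 0 0" --pt "115 0.5 0 0 0 0 0" --pt "115 0.5 0 0 0 0 0" --pt "115 0.5 0 0 0 0 0" --pt "115 0.5 0 0 0 0 0" --pt "115 0.5 0 0 0 0 0" --pt "115 0.5 0 0 0 0 0" --pt "115 0.5 0 0 0 0 0"

```text
time: 10.3
tcp_pos: [0.5775, 0.0391, 0.1403]
ee_rot: [-0.0, 0.718, 0.696, 0.0]
ft_force: [0.4, -2.1, 0.2]
opening: 0.0468
grip_force: 0.5
```

```bash
python3 -c "
from h import *
go([.578,.075,.139])
a=optics.get_image('side')['image'][60:260,130:330];b=optics.get_image('scene')['image'][120:290,190:360]
cv2.imwrite('pics/s4.png',cv2.cvtColor(np.hstack([cv2.resize(a,(400,400)),cv2.resize(b,(400,400))]),cv2.COLOR_RGB2BGR))"
```

```text
t 10.3 tcp [0.5775 0.0391 0.1403] R [[0.031, 1.0, -0.0], [1.0, -0.031, 0.0], [0.0, -0.0, -1.0]] open 0.0468 F [ 0.4 -2.1  0.2]
shift cm [ 3.59 -0.06  0.13]
```

View pics/s4.png

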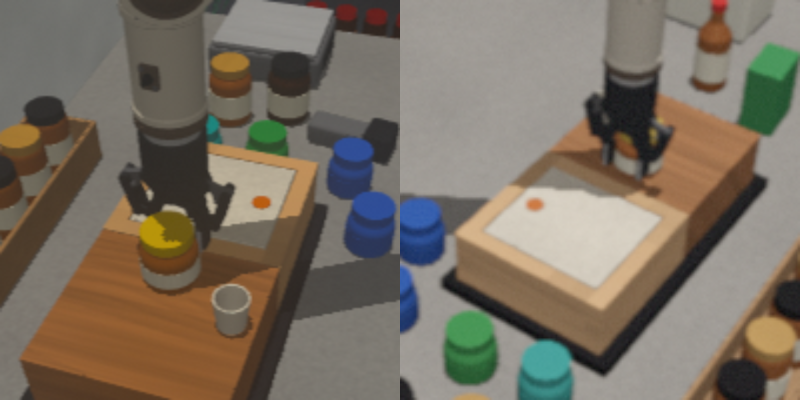

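The jar is upright on the dark half at left-pane (168,250). A little further, slowing down, then back off and up.

Request:
arm_command --pt "115 0.5 0 0 0 0 0" --pt "115 0.5 0 0 0 0 0" --pt "115 0.5 0 0 0 0 0" --pt "115 0.4 0 0 0 0 0" --pt "115 0.3 0 0 0 0 0" --pt "115 0.2 0 0 0 0 0" --pt "115 0.1 0 0 0 0 0" --pt "115 0 0 0 0 0 0"

```text
time: 11.4
tcp_pos: [0.5783, 0.0638, 0.1403]
ee_rot: [-0.0, 0.718, 0.696, 0.0]
ft_force: [-0.7, -0.9, 0.2]
opening: 0.0469
grip_force: 0.6
```

Request:
arm_command --pt "115 -0.5 0 0 0 0 0" --pt "115 -1 0 0 0 0 0" --pt "115 -2 0 0 0 0 0" --pt "115 -2 0 0 0 0 0" --pt "115 -2 0 -0.5 0 0 0" --pt "255 -1 0 -2 0 0 0" --pt "255 -1 0 -2 0 0 0" --pt "255 0 0 -1 0 0 0"

```text
time: 12.4
tcp_pos: [0.5764, -0.0321, 0.1977]
ee_rot: [0.001, 0.718, 0.696, 0.001]
ft_force: [-0.6, 0.7, -0.4]
opening: 0.0001
grip_force: 0.0
```

```bash
python3 - <<'E'
from h import *
np.set_printoptions(precision=4,suppress=True)
D={n:optics.get_image(n) for n in("scene","side")};C={};Y={}
for n,(x0,y0,x1,y1) in(("scene",(225,180,300,245)),("side",(195,130,285,185))):
    d=D[n];hsv=cv2.cvtColor(d["image"],cv2.COLOR_RGB2HSV)
    m=np.zeros(hsv.shape[:2],np.uint8);m[y0:y1,x0:x1]=((hsv[...,0]<14)&(hsv[...,1]>150)&(hsv[...,2]>110))[y0:y1,x0:x1]
    N,L,st,c=cv2.connectedComponentsWithStats(m); i=1+st[1:,4].argmax(); C[n]=c[i];print(n,st[i],c[i],plane(d,c[i],.109))
print("dot",tri(D["scene"],C["scene"],D["side"],C["side"]))
go([.5075,-.077,.165])
a=D["side"]["image"][60:260,130:330];b=D["scene"]["image"][120:290,190:360]
cv2.imwrite('pics/s5.png',cv2.cvtColor(np.hstack([cv2.resize(a,(400,400)),cv2.resize(b,(400,400))]),cv2.COLOR_RGB2BGR))
E
```

```text
scene [290 180  10   4  29] [294.8966 181.    ] [0.5669 0.1221 0.109 ]Traceback (most recent call last):
  File "<stdin>", line 7, in <module>
ValueError: attempt to get argmax of an empty sequence
```

```bash
python3 - <<'E'
from h import *
np.set_printoptions(precision=4,suppress=True)
D={n:optics.get_image(n) for n in("scene","side")}
print("dot",tri(D["scene"],(247.4,206.7),D["side"],(260.5,161)))
go([.507,-.078,.165])
a=D["side"]["image"][60:260,130:330];b=D["scene"]["image"][120:290,190:360]
cv2.imwrite('pics/s5.png',cv2.cvtColor(np.hstack([cv2.resize(a,(400,400)),cv2.resize(b,(400,400))]),cv2.COLOR_RGB2BGR))
E
```

```text
dot (array([ 0.5038, -0.0812,  0.1073]), np.float64(0.00039130586311521693))
t 12.6 tcp [ 0.5753 -0.0305  0.1956] R [[0.03, 1.0, 0.0], [1.0, -0.03, 0.0], [0.0, 0.0, -1.0]] open -0.0001 F [-0.4 -0.5  0.4]
shift cm [-4.95 -6.68  3.05]
```

View pics/s5.png

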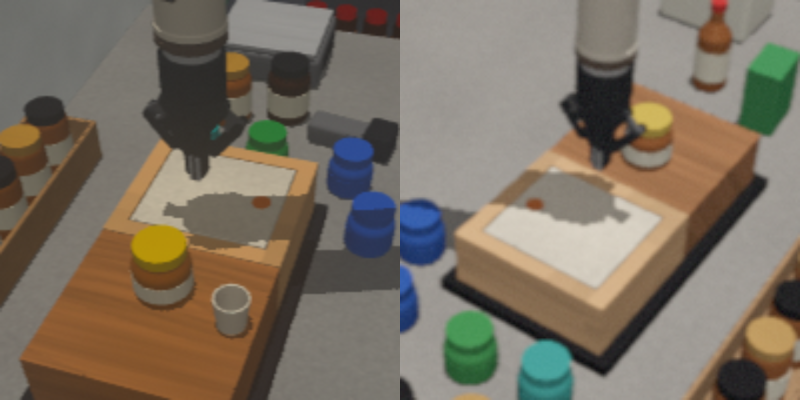

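The jar stands upright on the dark half at left-pane (160,265) and the hatch is still shut. I move above the dot.

Request:
arm_command --pt "255 -0.8 -1.1 0 0 0 0" --pt "255 -0.8 -1.1 0 0 0 0" --pt "255 -0.8 -1.1 0 0 0 0" --pt "255 -0.8 -1.2 0.5 0 0 0" --pt "255 -0.9 -1.2 0.7 0 0 0" --pt "255 -0.8 -1.2 0.8 0 0 0" --pt "255 0 0 1.0 0 0 0" --pt "255 0 0 0 0 0 0"

```text
time: 13.6
tcp_pos: [0.5045, -0.0779, 0.1645]
ee_rot: [-0.001, 0.718, 0.696, -0.0]
ft_force: [0.4, 0.8, 0.5]
opening: -0.0002
grip_force: 0.0
```

Request:
arm_command --pt "255 0 0 1.0 0 0 0" --pt "255 0 0 1.0 0 0 0" --pt "255 0 0 0.6 0 0 0" --pt "255 0 0 0.4 0 0 0" --pt "255 0 0 0.2 0 0 0" --pt "255 0 0 0.2 0 0 0" --pt "255 0 0 0.1 0 0 0" --pt "255 0 0 0 0 0 0"

```text
time: 14.6
tcp_pos: [0.5049, -0.0781, 0.1304]
ee_rot: [0.0, 0.718, 0.696, 0.0]
ft_force: [-0.1, -0.2, -0.0]
opening: -0.0001
grip_force: 0.0
```

```bash
python3 -c "
from h import *
go([.5055,-.078,.1225])"
```

```text
t 14.6 tcp [ 0.5049 -0.0781  0.1304] R [[0.031, 1.0, 0.0], [1.0, -0.031, -0.0], [-0.0, 0.0, -1.0]] open -0.0001 F [-0.1 -0.2 -0. ]
shift cm [0.01 0.06 0.79]
```

Request:
arm_command --pt "255 0 0 0.1 0 0 0" --pt "255 0 0 0.1 0 0 0" --pt "255 0 0 0.1 0 0 0" --pt "255 0 0 0.1 0 0 0" --pt "255 0 0 0.1 0 0 0" --pt "255 0 0 0.1 0 0 0" --pt "255 0 0 0.1 0 0 0" --pt "255 0 0 0 0 0 0"

```text
time: 15.6
tcp_pos: [0.5048, -0.0781, 0.1232]
ee_rot: [-0.0, 0.718, 0.696, 0.0]
ft_force: [-0.6, 0.4, 3.4]
opening: 0.0001
grip_force: 1.7
```

Request:
arm_command --pt "255 0 0 0.05 0 0 0" --pt "255 0 0 0.05 0 0 0" --pt "255 0 0 0 0 0 0" --pt "255 0 0 0 0 0 0" --pt "255 0 0 0 0 0 0" --pt "255 0 0 0 0 0 0" --pt "255 0 0 0 0 0 0" --pt "255 0 0 0 0 0 0"

```text
time: 16.6
tcp_pos: [0.5048, -0.0781, 0.1223]
ee_rot: [0.0, 0.718, 0.696, -0.0]
ft_force: [-0.9, -1.0, 3.9]
opening: -0.0002
grip_force: 1.7
```

Request:
arm_command --pt "255 0 0 -1 0 0 0" --pt "255 0 0 -2 0 0 0" --pt "255 0 0 -3 0 0 0" --pt "255 0 0 -3 0 0 0" --pt "255 0 0 -3 0 0 0" --pt "255 0 0 -3 0 0 0" --pt "255 0 0 -1 0 0 0" --pt "255 0 0 0 0 0 0"

```text
time: 17.6
tcp_pos: [0.505, -0.0781, 0.283]
ee_rot: [0.001, 0.718, 0.696, 0.0]
ft_force: [0.4, 0.7, -0.8]
opening: 0.0002
grip_force: 0.0
```

Request:
arm_command --pt "255 0 0 0 0 0 0" --pt "255 0 0 0 0 0 0" --pt "255 0 0 0 0 0 0" --pt "255 0 0 0 0 0 0" --pt "255 0 0 0 0 0 0" --pt "255 0 0 0 0 0 0" --pt "255 0 0 0 0 0 0" --pt "255 0 0 0 0 0 0"

```text
time: 18.6
tcp_pos: [0.5048, -0.0781, 0.2823]
ee_rot: [0.0, 0.718, 0.696, 0.0]
ft_force: [-0.5, 1.2, 0.5]
opening: -0.0001
grip_force: 0.0
```

```bash
python3 - <<'E'
from h import *
D={n:optics.get_image(n) for n in("scene","side")}
a=D["side"]["image"][60:260,130:330];b=D["scene"]["image"][120:290,190:360]
cv2.imwrite('pics/s6.png',cv2.cvtColor(np.hstack([cv2.resize(a,(400,400)),cv2.resize(b,(400,400))]),cv2.COLOR_RGB2BGR))
E
```

```text
(no output)
```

View pics/s6.png

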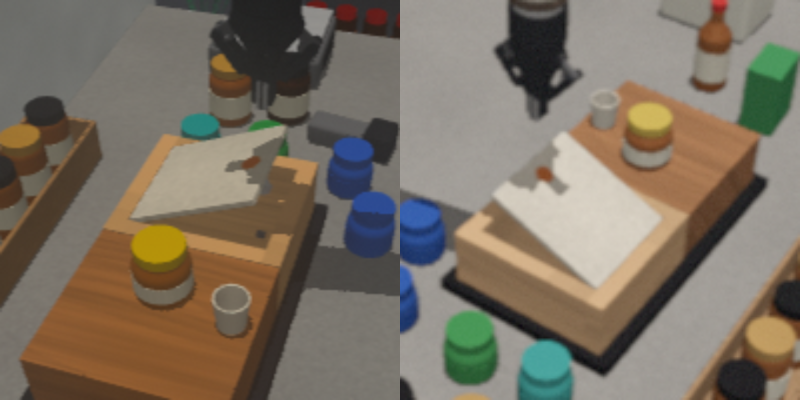

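The hatch stands ajar, with its free edge up at right-pane (565,135). The jar is upright on the dark half at (650,135), the cup has not moved, and the gripper is clear. I hand it in.

```bash
python3 -c "
from h import *
print(job.job_done())"
```

```text
the job is handed in; nothing more can be done
None
```

The jar was slid upright onto the dark half, the hatch was pressed at its orange dot and now stands ajar, and the job is handed in; no verdict was returned.

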